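# Clear the coffee grinder's drain stand

## Task

The washed coffee-grinder things on the sloping steel stand have drained: sort them. Set the burr carrier and the black fork flat and fully home in the nests of the yellow tray that match their shapes, and lay the black-handled brush flat in the grey bin with the other brush. Set everything down, do not drop it, and leave the glass dish of screws and the screwdriver where they are.

Things in the scene. Friction and masses are not known exactly. Their poses are not given: they have to be found in the camera images.
- stand: Drain stand of steel sheet, fixed. Origin: on the bench under its middle. Flat plate, 330 mm wide (y), 205 mm up the slope, rising 30 degrees towards +x (away from the robot). Its low edge is at x -95, z 35 mm, with a stop lip 16 mm high square to the plate. Burr carrier, fork and brush lie flat on it in any order, about 105 mm apart, lower ends against the lip.
- burr: Burr carrier: a flat steel ring with cutting teeth on its upper face, 64 mm diameter, 20 mm thick, about 300 g. Origin: centre of its underside; z: its axis, out of the toothed face (on the stand: square to the slope); x: up the slope. Best held across its diameter.
- burr_mid (a point): Middle of the burr carrier, 10 mm above its underside; axes as burr.
- fork: Portafilter fork: black U, 90 mm long (x), 60 wide (y), 20 thick (z), about 200 g. Cross-piece 28 mm long at the -x end (low end on the stand), two prongs 15 mm wide with a 30 mm gap pointing +x. Origin: on the underside's centre line, 32 mm from the -x end; centre of mass 6 mm from there towards +x. z: square to the slope, up. Best held across its width.
- fork_mid (a point): Middle of the fork's 90 x 60 x 20 mm outline (13 mm towards +x from the origin and 10 mm above the underside); axes as fork.
- brush: Black-handled brush, 180 mm long (x), about 70 g: flat handle 105 mm long, 24 wide (y), 16 thick (z), then a steel ferrule 28 mm wide and pale bristles at the +x end (upper end on the stand). Origin: on the underside's centre line, 32 mm from the handle's end. z: square to the slope, up.
- brush_mid (a point): Point on the brush handle at its centre of mass, 45 mm towards +x from the origin (77 mm from the handle's end, 103 mm from the bristle tips), 8 mm above the underside; axes as brush. Hold it here.
- tray: Yellow tray, a slab 240 mm (x) by 136 (y) by 26 high, fixed. Origin: on the bench under its middle. Two dark-lined nests 10 mm deep: a round one of 70 mm diameter and a U-shaped one, 96 x 66 mm, with a tongue 24 mm wide and 64 mm long entering between the fork's prongs from the +x side, so the fork's cross-piece goes to the tray's -x.
- nest_round (a point): Centre of the round nest's floor, 60 mm from the tray's middle towards its -x, 16 mm above the bench; axes as the tray.
- nest_fork (a point): Centre of the U nest's 96 x 66 mm outline, on its floor, 55 mm from the tray's middle towards its +x, 16 mm above the bench; axes as the tray.
- bin: Grey brush bin, open on top, 250 mm (x) by 208 mm (y) by 50 mm high outside, walls and floor 4 mm, fixed. Origin: on the bench under its middle.
- old_brush: Wooden-handled brush of the same shape as the black one, lying in the bin along its -y side. Origin: on its underside, 32 mm from the handle's end; x: towards the dark bristles.
- dish: Fluted glass dish with screws, 92 mm diameter, 36 mm high, standing loose. Origin: centre of its underside.
- driver: Screwdriver, 180 mm long along its x, red handle (under 35 mm thick) at -x, lying loose on the bench. Origin: under its middle, on the bench.
Not all that is in view belongs to the job. What is shaped like the burr but pink or red is not meant.

How it is judged:
At the end, for the whole second after the job is handed in: The burr carrier lies flat (within 4 degrees) on the floor of the round nest and the fork flat on the floor of the U nest (within 2.5 mm of fully down, centred within 6 mm); the black brush lies in the bin with the other brush, below its rim and within 14 degrees of level; all are at rest (horizontal distance between burr_mid and nest_round below 0.006 m and z of burr_mid in the frame of nest_round below 0.0125 m and angle between the z axis of each of burr, fork and the z axis of tray, either way round below 0.07 rad and horizontal distance between fork_mid and nest_fork below 0.006 m and z of fork_mid in the frame of nest_fork below 0.0125 m and x of brush_mid in the frame of bin between -0.12 and 0.12 m and y of brush_mid in the frame of bin between -0.098 and 0.098 m and z of each of brush_mid, old_brush in the frame of bin below 0.042 m and angle between brush's own x axis and vertical between 1.32 and 1.82 rad and horizontal distance between old_brush and bin below 0.15 m and linear speed of each of burr, fork, brush below 0.02 m/s); the robot touches nothing.
It fails at once if the burr carrier is dropped (falls free faster than 0.6 m/s, about 18 mm) (linear speed of burr above 0.6 m/s and contact force between the fingers and burr below 0.05 N).
It fails at once if the fork is dropped (falls free faster than 0.6 m/s, about 18 mm) (linear speed of fork above 0.6 m/s and contact force between the fingers and fork below 0.05 N).
It fails at once if the brush is dropped (falls free faster than 0.6 m/s, about 18 mm) (linear speed of brush above 0.6 m/s and contact force between the fingers and brush below 0.05 N).
It fails at once if the dish of screws or the screwdriver is moved more than 30 mm (distance of any of dish, driver from where it was at the start of the episode above 0.03 m).
It also fails if it takes over 69 s, if anything falls off the work surface, if the arm or the gripper's body presses on something with over 40 N, if the wrist force passes 120 N, or if a joint passes its speed limit or range.

## Robot

A 7-joint arm with a two-finger parallel gripper is mounted at the origin on the work surface. World frame = base frame: x ahead of the robot, y to its left, z up, the work surface at z = 0. Lengths are in m, angles in rad, forces in N, time in s.
With the tool pointing down it reaches from about 0.425 to 1.025 m from the base axis. Payload 9.4 kg.
Tool frame: the origin (TCP) lies at the very end of the fingers, on their centre line; the grasp point (between the pads) lies r.hold_point_z behind it (r.hold_point_z is the distance from the TCP to the grasp point, in m); z points along the fingers, y is the line along which they close (so a half turn about z gives the same grasp; the last joint's range is limited). The gripper opens to 93 mm and grips with 3 to 60 N. Pads are 15 mm wide; open, the fingers measure 128 mm over their backs; the gripper's body (75 mm by 188 mm) begins 65 mm behind the grasp point.
Start: joints at [1.137, 0.599, -0.003, 1.599, 0.002, 0.943, -0.08], TCP at [0.253, -0.679, 0.195] pointing down, gripper open.
Joint ranges: [-2.57, 2.57], [-0.35, 1.97], [-1.29, 1.29], [0.11, 2.56], [-1.05, 4.19], [0.11, 1.86], [-2.63, 2.63]. Speed limits (rad/s): [2.22, 2.22, 3.01, 3.01, 3.14, 3.14, 3.14].

## Interface

Orientations are given as a unit quaternion [x, y, z, w].
In Python, from plant import r gives the robot as it stands. The module is installed in compiled form; this text tells all that it offers. Calls block until the motion is done:
- r.move_to(position, orientation): joint-space move of the TCP to a pose.
- r.move_straight(position, orientation=None, vel=0.15, until_force=None): straight line of the TCP; orientation=None keeps the orientation; vel is the mean speed in m/s. With until_force (N) it stops when the force on the tool has changed by that much, and returns True; else False.
- r.goto_joints(angles): joint-space move.
- r.command_gripper(opening): finger opening in m; the grip force is fixed at half the most; returns when the fingers have stopped.
- r.hold(seconds).
- r.inverse_kinematics(position, orientation): joint angles nearest the present ones, or None.
- r.sense(): the state.
- r.capture(name): name is "scene" or "top" or "wrist"; returns a dict with "image" (384x512x3 uint8, red, green, blue), "fx", "fy", "cx", "cy" (pixels), "R" (3x3) and "t" (3): a world point X has camera coordinates R X + t; the wrist camera has in their place "hand_eye" (4x4, takes a point from camera to tool coordinates, whose origin is the TCP and whose axes are the flange's). Camera axes: x right, y down, z forward; pixel columns grow to the right and rows downward; lengths in m; the calibration is good to about 2 mm. A picture is of the moment at which its call begins: read the wrist's pose just before it. There is no depth.
A pose or a line that the arm cannot do raises r.PlanningError and nothing moves.
- r.finish_job(): hands the job in; it is judged then, once.
The state is a dict: "t": time; "joint_pos": joint angles; "qvel": joint speeds; "joint_torque": joint torques, N m; "tool_pos": TCP position; "eef_rot": TCP orientation; "ft_force": force on the tool from outside, world axes, zero at the start; "wrist_torque": the same for the moment, N m; "opening": finger opening in m; "gripper_force": force on a finger pad.
Only numpy, scipy, OpenCV 4.12 (cv2) and the standard library are available. Lean on these libraries where they do the work, as an engineer would, in place of code of your own. Each camera call takes 0.05 s, during which the arm holds its last target. There are 200 camera calls.

## Working session

There is one attempt and no reset: what is moved stays moved. The work goes in short steps, each a Python script; the robot and the scene stay as the last script left them, time stands still between calls to the robot, and variables do not carry over. Pictures are saved under pics/ and viewed, at most 10 in all, crops included, and the job is handed in when it is done.

```bash
mkdir -p pics
python3 - <<'E'
from plant import r
import cv2,pickle,numpy as np
d={}
for n in("scene","top"):
    c=r.capture(n); d[n]=c; cv2.imwrite(f"pics/{n}0.png",c["image"][:,:,::-1])
    print(n,c["fx"],c["cx"],c["cy"],np.round(-np.array(c["R"]).T@c["t"],3),np.round(c["R"],2).tolist())
pickle.dump(d,open("cams.pkl","wb"))
s=r.sense();print(s["t"],s["tool_pos"],s["eef_rot"],r.hold_point_z,s["opening"])
E
```

```text
scene 445.04774987156253 253.53837684520997 199.51618304505118 [ 1.113 -0.557  1.013] [[0.73, 0.69, 0.01], [0.55, -0.56, -0.62], [-0.42, 0.46, -0.78]]
top 478.7676584357044 254.05528802210952 193.39122935636985 [ 0.52  -0.042  1.353] [[-0.02, -1.0, -0.01], [-1.0, 0.02, -0.07], [0.07, 0.01, -1.0]]
0.1 [ 0.25303674 -0.67891231  0.19453919] [ 9.84127704e-01  1.77460315e-01 -1.88482085e-04 -6.80467714e-04] 0.0188 0.092610363495332
```

View pics/scene0.png

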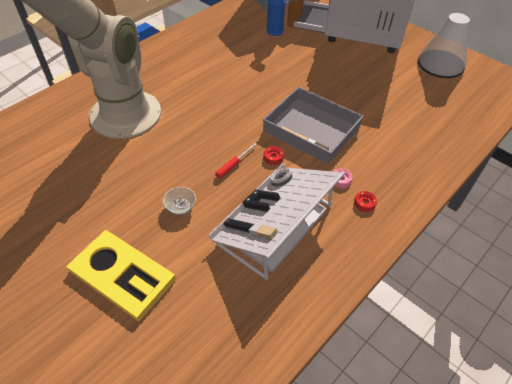

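View pics/top0.png

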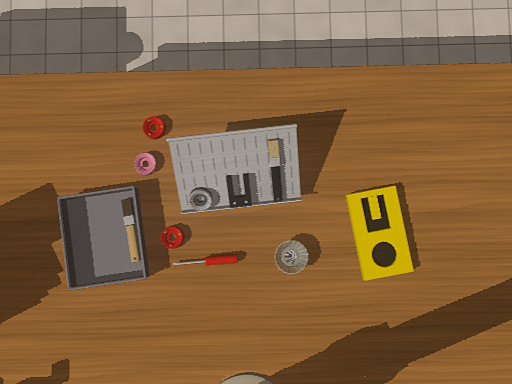

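The top view shows the stand (corners 168,139 / 297,125 / 301,201 / 182,213), with the burr at (200,199), fork at (240,190) and brush at (276,170). The tray is at (380,232), with its round nest at (384,254) and U nest at (375,212). The bin is at (103,238), dish at (292,257) and driver at (205,262). Next I'll get rough positions from this view, then take closer wrist views.

```bash
cat > h.py <<'E'
import numpy as np,cv2,pickle
from scipy.spatial.transform import Rotation as Ro
from plant import r
def cam(c,s=None):
    """-> K params, R cam->world, centre"""
    k=(c["fx"],c["fy"],c["cx"],c["cy"])
    if s is None: R=np.array(c["R"]).T; return k,R,-R@np.array(c["t"])
    T=np.eye(4);T[:3,:3]=Ro.from_quat(s["eef_rot"]).as_matrix();T[:3,3]=s["tool_pos"];T=T@np.array(c["hand_eye"])
    return k,T[:3,:3],T[:3,3]
def ray(cm,px,p0,n=(0,0,1)):
    (fx,fy,cx,cy),R,C=cm; px=np.atleast_2d(np.asarray(px,float)).reshape(-1,2); n=np.array(n,float)
    d=np.c_[(px[:,0]-cx)/fx,(px[:,1]-cy)/fy,np.ones(len(px))]@R.T
    if np.isscalar(p0): p0=np.array([0,0,p0])
    return C+d*(((p0-C)@n)/(d@n))[:,None]
def down(yaw,tilt=0):
    """tool z down, tool y along world direction (yaw+90deg), leaning: z towards +x(yaw) by tilt"""
    return (Ro.from_euler('z',yaw)*Ro.from_euler('y',-tilt)*Ro.from_euler('x',np.pi)).as_quat()
def big(mask,n=1):
    cs,_=cv2.findContours(mask.astype(np.uint8),cv2.RETR_EXTERNAL,cv2.CHAIN_APPROX_NONE)
    return sorted(cs,key=cv2.contourArea)[::-1][:n]
E
python3 - <<'E'
from h import *
d=pickle.load(open("cams.pkl","rb"));cm=cam(d["top"]);np.set_printoptions(precision=4,suppress=True)
im=cv2.cvtColor(d["top"]["image"],cv2.COLOR_RGB2HSV)
y=cv2.inRange(im,(22,150,120),(35,255,255));c=big(y)[0]
b=cv2.boxPoints(cv2.minAreaRect(c));print("tray",ray(cm,b,.026).tolist())
print("bin",ray(cm,[[58,198],[135,187],[147,277],[69,290]],.05)[:,:2].tolist())
print("oldbrush",ray(cm,[[126,198],[136,261]],.012)[:,:2].tolist())
print("lip",ray(cm,[[182,213],[301,201]],.049).tolist(),"top",ray(cm,[[168,139],[297,125]],.1375).tolist())
print("dish",ray(cm,[292,257],.02),"drv",ray(cm,[[173,263],[238,259]],.01).tolist())
print("burr,fork,brush",ray(cm,[200,199],.065),ray(cm,[240,190],.075),ray(cm,[276,170],.09))
s=r.sense();c=r.capture("wrist");print(c["fx"],c["hand_eye"]);
for k in(0,1):
  for yaw in (-.2,0,.2): print(yaw,r.inverse_kinematics([.7,-.0,.3],down(yaw+k*np.pi,.52)),r.inverse_kinematics([.55,-.4,.3],down(yaw+k*np.pi)))
E
```

```text
tray [[0.6033463144342799, -0.2851675039682898, 0.026000000000000023], [0.6292289481283352, -0.42723848081352034, 0.026000000000000023], [0.3898290842404877, -0.46576553912637697, 0.026000000000000023], [0.3644383842513559, -0.32547184223134795, 0.026000000000000023]]
bin [[0.6101556613894916, 0.5029966461302345], [0.6356182666732992, 0.2918252304031083], [0.3909443145451663, 0.26046034326671025], [0.3606173737687971, 0.4715504937066247]]
oldbrush [[0.6085124896373816, 0.32704581491308315], [0.43199127342128935, 0.29969220618852427]]
lip [[0.5616823918157966, 0.16402939391125892, 0.04899999999999993], [0.5872270047343998, -0.16106665471872156, 0.04899999999999993]] top [[0.7497295173453278, 0.18392731203055868, 0.13749999999999996], [0.7783678823704443, -0.14829193907944022, 0.13749999999999996]]
dish [[ 0.4343 -0.1344  0.02  ]] drv [[0.4241259299705087, 0.19688124377285357, 0.010000000000000009], [0.43133856624269407, 0.015409268745613741, 0.010000000000000009]]
burr,fork,brush [[0.5979 0.1125 0.065 ]] [[0.619  0.0037 0.075 ]] [[ 0.6689 -0.0934  0.09  ]]
270.7526037712806 [[-0.0003 -0.9566 -0.2912  0.082 ]
 [ 1.     -0.0003 -0.      0.0001]
 [-0.     -0.2912  0.9566 -0.1887]
 [ 0.      0.      0.      1.    ]]
-0.2 [-0.1106  0.2942 -0.0849  1.9856  0.5341  0.4275 -2.397 ] [ 0.4562  0.4565  0.137   1.5965 -0.0678  1.0933 -1.1602]
0 [ 0.068   0.2951 -0.2277  1.9885  0.3713  0.3698 -2.017 ] [ 0.4867  0.4553  0.0901  1.5944 -0.0446  1.0939 -0.9827]
0.2 [ 0.1723  0.3047 -0.2744  1.9765  0.0467  0.3548 -1.4789] [ 0.5209  0.4549  0.0376  1.592  -0.0186  1.0951 -0.8076]
-0.2 [ 0.298   0.8712 -0.7814  1.0622  0.2929  1.8462  0.9792] [ 0.995   0.5418 -0.7255  1.5592  0.3782  1.1855  1.5678]
0 [ 0.1716  0.8284 -0.5538  1.0608  0.2461  1.8467  1.2481] [ 1.0233  0.5551 -0.7779  1.5574  0.4084  1.1982  1.7409]
0.2 [ 0.1327  0.8239 -0.5537  1.0708  0.324   1.8604  1.4076] [ 1.0503  0.5694 -0.8295  1.5556  0.4386  1.2119  1.914 ]
```

```bash
cat >> h.py <<'E'
T30=np.pi/6
class Fr:
    def __init__(s,x,y,yaw): s.o=np.array([x,y,0.]);s.yaw=yaw;s.R=Ro.from_euler('z',yaw).as_matrix()
    def __call__(s,x,y,z): return s.o+s.R@np.array([x,y,z])
    def inv(s,p): return (np.atleast_2d(p)-s.o)@s.R
def plate(S,u,v,h):   # stand-plate coordinates: up slope from low edge, across, off plate
    return S(-.095+u*np.cos(T30)-h*np.sin(T30),v,.035+u*np.sin(T30)+h*np.cos(T30))
def pinv(S,p):
    q=S.inv(p)-[-.095,0,.035]; c,s=np.cos(T30),np.sin(T30)
    return np.c_[q[:,0]*c+q[:,2]*s,q[:,1],-q[:,0]*s+q[:,2]*c]
def look(name):
    s=r.sense();c=r.capture("wrist");cv2.imwrite(f"pics/{name}.png",c["image"][:,:,::-1]);pickle.dump((s,c),open(name+".pkl","wb"))
TR=Fr(.497,-.376,.167);ST=Fr(.680,.010,.082);BN=Fr(.4993,.3817,.126)
E
python3 - <<'E'
from h import *
r.move_to(TR(-.06,0,.17),down(TR.yaw));look("w_tray")
r.move_to([.52,-.15,.3],down(.1,.3));
r.move_to(plate(ST,0,0,.15),down(ST.yaw,T30));look("w_stand")
s=r.sense();print(s["t"],s["joint_pos"])
a=cv2.imread("pics/w_tray.png");b=cv2.imread("pics/w_stand.png")
cv2.imwrite("pics/two.png",np.vstack([a[:300],b[:300]]))
E
```

```text
5.2 [ 0.03420963  0.30679425 -0.18859324  2.52549555  2.76946269  0.22522291
  1.9063532 ]
```

View pics/two.png

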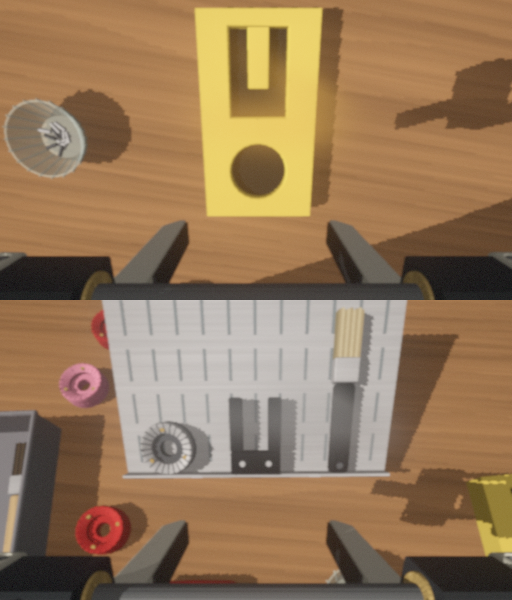

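The wrist views are clear. In the tray view, the round nest is at (257,170) and the U nest spans 229–286 × 27–117. In the stand view (minus 300 rows), the burr is at (168,147), the fork spans columns 230–282, rows 97–174, and the brush handle is centred at column 342, rows 83–172.

Run:
```python
from h import *
np.set_printoptions(precision=4,suppress=True)
s,c=pickle.load(open("w_tray.pkl","rb"));cm=cam(c,s);hsv=cv2.cvtColor(c["image"],cv2.COLOR_RGB2HSV)
y=cv2.inRange(hsv,(22,110,110),(35,255,255));y[225:]=0
hull=cv2.convexHull(big(y)[0]);P=ray(cm,hull,.026)
re=cv2.minAreaRect((P[:,:2]*1e3).astype(np.float32));print("tray rect",re)
f=np.zeros_like(y);cv2.fillConvexPoly(f,hull,1);f=cv2.erode(f,np.ones((7,7)))
h=big((f>0)&(y==0),2)
for k in h:
    p=ray(cm,k,.026);q=TR.inv(p);print("nest rect(world,mm)",cv2.minAreaRect((p[:,:2]*1e3).astype(np.float32)),"TRframe min/max",q.min(0)[:2],q.max(0)[:2])
s,c=pickle.load(open("w_stand.pkl","rb"));cm=cam(c,s);im=c["image"];hsv=cv2.cvtColor(im,cv2.COLOR_RGB2HSV)
n=ST.R@np.array([-.5,0,np.cos(T30)])
def onp(px,hh): return pinv(ST,ray(cm,px,plate(ST,0,0,hh),n))
# plate corners / lip, stand check
print("lip top L/R (h16)",onp([[123,175],[390,173]],.016).tolist())
print("plate side edges h0",onp([[104,5],[122,165],[406,5],[389,165]],0)[:,:2].tolist())
blk=cv2.inRange(hsv,(0,0,0),(180,255,75));blk[:, :215]=0;blk[:,380:]=0;blk[178:]=0;blk[:60]=0
for k in big(blk,3):
    x,yy,w,hh=cv2.boundingRect(k);print("blk",x,yy,w,hh,"h20",onp([[x,yy],[x+w,yy+hh]],.02)[:,:2].tolist(),"h16",onp([[x,yy],[x+w,yy+hh]],.016)[:,:2].tolist())
g=cv2.cvtColor(im[110:180,130:215],cv2.COLOR_RGB2GRAY)
a=cv2.resize(im[90:180,130:380,::-1],None,fx=3.2,fy=3.2,interpolation=cv2.INTER_CUBIC);cv2.imwrite("pics/crop.png",a)
for u in(.03,.12): pass
S0=[(plate(ST,.1,0,.05)),(plate(ST,.032,.105,.012)),(plate(ST,.03,0,.012)),(plate(ST,.077,-.1,.002))]
for p in S0: print(r.inverse_kinematics(p,down(ST.yaw,T30)),r.inverse_kinematics(p,down(ST.yaw+np.pi,T30*1)*1), r.inverse_kinematics(p,(Ro.from_quat(down(ST.yaw,T30))*Ro.from_euler('z',np.pi)).as_quat()))
```

```text
tray rect ((499.7161560058594, -378.30206298828125), (238.3302459716797, 136.62808227539062), 9.49522590637207)
nest rect(world,mm) ((552.4552612304688, -369.13568115234375), (94.7130355834961, 65.02826690673828), 8.879776954650879) TRframe min/max [ 0.0088 -0.0345] [0.1035 0.0306]
nest rect(world,mm) ((441.9438171386719, -386.6179504394531), (65.73126220703125, 65.71593475341797), 9.457456588745117) TRframe min/max [-0.0889 -0.0342] [-0.0232  0.0315]
lip top L/R (h16) [[0.0012114844527977625, 0.1642042661150554, 0.016000000000000025], [0.0031620921604144543, -0.16299682767641113, 0.016000000000000018]]
plate side edges h0 [[0.18689146732372916, 0.16530272396026932], [0.010324720850883266, 0.17172766877837053], [0.1863722859436872, -0.1620020379412053], [0.009735394113778847, -0.16831280663995735]]
blk 233 150 46 23 h20 [[0.032326034071597655, 0.028074123784842624], [0.00437107530160523, -0.02676769983820654]] h16 [[0.03170474919533302, 0.028430900688985697], [0.003398799968891304, -0.027099493318457242]]
blk 330 159 17 13 h20 [[0.021391553258770304, -0.08711598912675966], [0.0054688
[... 337 characters left out ...]
26]]
[-0.0264  0.4891 -0.1073  2.2804  2.7405  0.1625  1.9584] [ 0.4029  1.0747 -1.1042  1.3653  0.6456  1.6957  0.9312] [ 0.6233  0.7218 -1.094   2.2422  1.7515  0.6735 -0.088 ]
[-0.2469  0.6089 -0.1502  2.4029  2.6021  0.4335  1.8595] [ 0.306   1.1243 -1.1054  1.5052  0.6495  1.5311  0.7518] [ 0.3577  0.8594 -1.0984  2.366   1.9378  0.9338 -0.499 ]
[ 0.0493  0.6134 -0.2221  2.4075  2.8014  0.4173  1.9033] [-0.2588  0.8821  0.2926  1.5682 -0.1981  1.2526  1.7578] [ 0.602   0.8585 -1.0955  2.374   2.0105  0.8229 -0.3389]
[ 0.2653  0.612  -0.228   2.2541  2.9944  0.2312  1.9171] [-0.128   0.9281  0.2989  1.3999 -0.1415  1.3613  1.8373] [ 0.8047  0.8631 -1.0926  2.2218  1.8869  0.6675  0.0262]
```

View pics/crop.png

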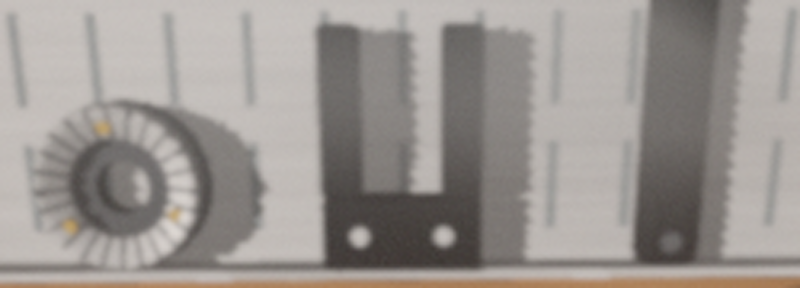

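Run:
```python
from h import *
np.set_printoptions(precision=4,suppress=True)
s,c=pickle.load(open("w_stand.pkl","rb"));cm=cam(c,s)
n=ST.R@np.array([-.5,0,np.cos(T30)])
def onp(px,hh): return pinv(ST,ray(cm,px,plate(ST,0,0,hh),n))[:,:2].tolist()
print("burr c,left,right",onp([[167.5,147],[141,147],[192,147],[168,121.5],[168,173.5]],.02))
print("burr right h0",onp([[195.7,147]],0.0))
print("fork L/R low, L/R high",onp([[231.6,173.7],[280.6,173.7],[229.4,98],[281,98]],.02))
print("brush right(h16)",onp([[347.8,171],[354.4,90]],.016),"left(h0)",onp([[328.8,171],[333,90]],0.))
d=pickle.load(open("cams.pkl","rb"));cm=cam(d["top"])
print("top: burr,fork",onp([[201,198]],.02),onp([[240,190]],.02))
# IK check of plan, chained
q=down(TR.yaw)
for p in ([.441,-.3875,.028],[.553,-.369,.028]):
    for k in(0,np.pi): print(r.inverse_kinematics(p,down(TR.yaw+k)))
print(r.inverse_kinematics(BN(-.013,.03,.02),down(BN.yaw)))
```

```text
burr c,left,right [[0.035990232794159555, 0.1049422892455392], [0.03604360156423319, 0.1360780622357409], [0.035940889242124296, 0.07615486108137129], [0.0651142973072438, 0.10151705829861798], [0.0039835798816667415, 0.10747321581430662]]
burr right h0 [[0.03305347777744041, 0.07633660052518172]]
fork L/R low, L/R high [[0.0036008330796920562, 0.030560151606002773], [0.003497528036045262, -0.028722573857617097], [0.09050001443511851, 0.0304889692863976], [0.09040404966545582, -0.027120832190796088]]
brush right(h16) [[0.005762536878734972, -0.11108712145476894], [0.09888793210675942, -0.10956922553431192]] left(h0) [[0.0020330562559685975, -0.09221817006993999], [0.09977682274157848, -0.08979558582406845]]
top: burr,fork [[0.03862997354051281, 0.10516454987695892]] [[0.05023260788494857, -0.0013398776251417992]]
[ 0.6259  0.6656 -0.0025  2.0448  0.0036  0.4312 -0.7831]
[ 1.0779  0.7619 -0.6942  2.0149  0.8042  0.66    1.5868]
[ 0.5047  0.7271 -0.0025  1.8612  0.0031  0.5533 -0.9036]
[ 0.8111  0.7737 -0.489   1.8396  0.5581  0.6685  1.7297]
[-1.1351  0.788   0.5453  1.9631 -0.7191  0.5922 -1.5474]
```

```bash
cat >> h.py <<'E'
ST=Fr(.683,.010,.082);TR=Fr(.4997,-.3783,.164)
def st(*k):
    s=r.sense();print(*k,"t%.1f"%s["t"],np.round(s["tool_pos"],4),"open %.4f gf %.1f"%(s["opening"],s["gripper_force"]),"F",np.round(s["ft_force"],1));return s
def pick(u,v,h,op,yaw=0):
    q=(Ro.from_quat(down(ST.yaw,T30))*Ro.from_euler('z',-yaw)).as_quat()
    r.command_gripper(op);r.move_to(plate(ST,u,v,.09),q)
    hit=r.move_straight(plate(ST,u,v,h),q,vel=.12,until_force=12);st("down",hit)
    r.command_gripper(0.0);st("grip")
    r.move_straight(plate(ST,u,v,h+.02),q,vel=.06);r.move_straight(plate(ST,u,v,h+.13),q,vel=.2);st("lifted")
E
python3 - <<'E'
from h import *
pick(.033,.1055,.0115,.082)
look("w_b1")
E
```

```text
down False t7.0 [0.6022 0.1086 0.0619] open 0.0820 gf 0.0 F [-0.1 -0.5  0.6]
grip t8.3 [0.6024 0.1092 0.0615] open 0.0005 gf 0.0 F [ 0.1 -0.6  0.5]
lifted t9.5 [0.538  0.1045 0.1741] open 0.0006 gf 0.0 F [ 1.2  0.6 -0.5]
```

View pics/w_b1.png

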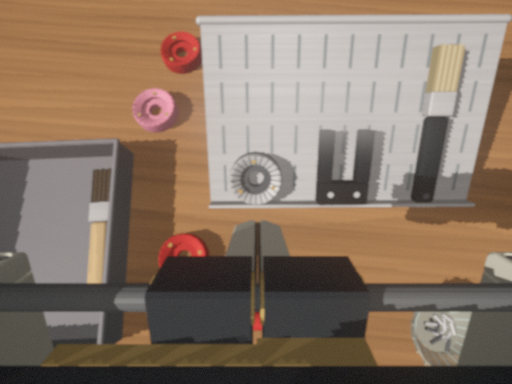

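The grip closed on nothing: the burr is untouched at (259,178), just above the finger tips. I'll triangulate from the two wrist views to check its height.

```bash
cat >> h.py <<'E'
def tri(obs):
    A=np.zeros((3,3));b=np.zeros(3)
    for cm,p in obs:
        (fx,fy,cx,cy),R,C=cm;d=R@np.array([(p[0]-cx)/fx,(p[1]-cy)/fy,1]);d/=np.linalg.norm(d);M=np.eye(3)-np.outer(d,d);A+=M;b+=M@C
    return np.linalg.solve(A,b)
E
python3 - <<'E'
from h import *
np.set_printoptions(precision=4,suppress=True)
s1,c1=pickle.load(open("w_stand.pkl","rb"));s2,c2=pickle.load(open("w_b1.pkl","rb"));a,b=cam(c1,s1),cam(c2,s2)
t=cam(pickle.load(open("cams.pkl","rb"))["top"])
for n,p,q,z in (("burr",(168.5,147.5),(259.5,178.5),(200.5,198.5)),("lipL",(123,175),(209,206),(182,213)),("lipR",(390,173),(474,205),(301,201)),("forklowL",(231.6,173.7),(317.5,203.5),None),("forklowR",(280.6,173.7),(367.5,203.5),None)):
    X=tri([(a,p),(b,q)]);print(n,X,pinv(ST,X)[0])
    if z: X=tri([(a,p),(b,q),(t,z)]);print("  +top",X,pinv(ST,X)[0])
X=[tri([(t,z),(b,q)]) for z,q in (((168,139),(199,20)),((297,125),(508,17)))];print("top corners",X,[pinv(ST,x)[0] for x in X])
print(s2["tool_pos"],pinv(ST,s2["tool_pos"]))
# camera consistency: project the TCP tip of closed fingers
k,R,C=b;v=R.T@(np.array(s2["tool_pos"])-C);print("tip px",k[0]*v[0]/v[2]+k[2],k[1]*v[1]/v[2]+k[3])
E
```

```text
burr [0.5972 0.1067 0.0716] [0.0334 0.1034 0.023 ]
  +top [0.5986 0.1085 0.068 ] [0.0329 0.1051 0.0191]
lipL [0.5644 0.1659 0.0486] [-0.0022  0.1651  0.017 ]
  +top [0.5628 0.1637 0.054 ] [-0.0011  0.1631  0.0225]
lipR [ 0.5939 -0.1626  0.0452] [-0.0018 -0.1647  0.0128]
  +top [ 0.5906 -0.1598  0.0504] [-0.0018 -0.1617  0.0189]
forklowL [0.5779 0.0329 0.0476] [-0.0005  0.0314  0.0148]
forklowR [ 0.582  -0.0273  0.051 ] [ 0.0005 -0.0289  0.0182]
top corners [array([0.7499, 0.1843, 0.1366]), array([ 0.7799, -0.1472,  0.1362])] [array([0.2031, 0.1682, 0.    ]), array([ 0.2054, -0.1646, -0.0017])]
[0.538  0.1045 0.1741] [[0.0333 0.106  0.1413]]
tip px 257.1181703689542 219.0825105278452
```

Triangulation agrees with the model: burr top at 20 mm, u 33, v 105. So the finger tips themselves don't grip that shallowly, and I'll probe deeper in small steps.

Run:
```python
from h import *
q=down(ST.yaw,T30);u,v=.033,.105
r.command_gripper(.076);r.move_straight(plate(ST,u,v,.03),q,vel=.2)
for h in(.008,.005,.002):
    hit=r.move_straight(plate(ST,u,v,h),q,vel=.08,until_force=12)
    r.command_gripper(.058);s=st(h,hit)
    if s["opening"]>.0605: break
    if h>.002: r.command_gripper(.076)
look("w_b2")
```

```text
0.008 False t12.5 [0.6042 0.1089 0.0585] open 0.0581 gf 0.0 F [-0.3 -0.2 -0.4]
0.005 False t13.9 [0.6057 0.109  0.0558] open 0.0582 gf 0.0 F [ 0.3 -0.4  0.1]
0.002 False t15.2 [0.6072 0.1091 0.0533] open 0.0579 gf 0.0 F [ 0.8  0.4 -0.2]
```

View pics/w_b2.png

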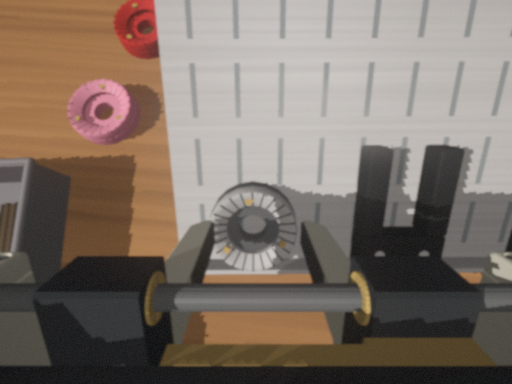

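The fingers straddle the burr (hub at 253,226), with the tip corners at (212,222) and (303,222) looking wider apart than 58 mm. That suggests the tips are relieved and the pads start further back. I'll close fully here and see what stops the fingers.

Run:
```python
from h import *
np.set_printoptions(precision=4,suppress=True)
s,c=pickle.load(open("w_b2.pkl","rb"));cm=cam(c,s);n=ST.R@np.array([-.5,0,np.cos(T30)])
for h in(.0,.02): print(h,pinv(ST,ray(cm,[[254,227],[212,226],[297,226],[254,184],[254,270],[208,270]],plate(ST,0,0,h),n))[:,:2].tolist())
for o in(.05,.04):
    r.command_gripper(o);st(o)
    if r.sense()["opening"]>o+.002:break
look("w_b3")
```

```text
0.0 [[0.025519482338719625, 0.10739323285600295], [0.026371263975015553, 0.13966758339153915], [0.02634694087716118, 0.07434493803510066], [0.059932226302498774, 0.10726412102284888], [-0.012557512201256971, 0.10753609244811305], [-0.012544215818748847, 0.14481359556072304]]
0.02 [[0.03486386833689557, 0.10713698281984683], [0.03562628980867228, 0.13602544059752505], [0.035604518439962096, 0.077555775027402], [0.06566638130821259, 0.10702141607167746], [0.0007815202550079843, 0.10726485505356582], [0.0007934217178820896, 0.1406315861219471]]
0.05 t15.7 [0.6072 0.1091 0.0532] open 0.0498 gf 0.0 F [ 0.1 -1.   0.8]
0.04 t16.1 [0.6072 0.1091 0.0532] open 0.0397 gf 0.0 F [0.1 1.5 0.2]
```

View pics/w_b3.png

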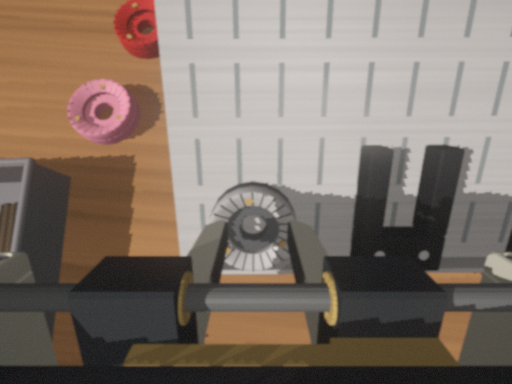

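The fingers now overlap the top of the burr without touching it. So the real finger end is well short of the reported TCP. I'll open and find the plate by touch to calibrate that offset.

Run:
```python
from h import *
q=down(ST.yaw,T30);u,v=.033,.106
r.command_gripper(.080)
hit=r.move_straight(plate(ST,u,v,-.024),q,vel=.04,until_force=6);s=st(hit);print(pinv(ST,s["tool_pos"]))
```

```text
True t17.5 [0.619  0.111  0.0325] open 0.0801 gf 3.8 F [-2.5 -0.4  6.9]
[[ 0.03299244  0.10592783 -0.02193319]]
```

The plate is felt at model h = −22 mm, so the finger end sits about 21.5 mm short of the reported TCP. I'll grip with that offset.

```bash
cat >> h.py <<'E'
D=.0215
E
python3 - <<'E'
from h import *
q=down(ST.yaw,T30);u,v=.033,.106
r.move_straight(plate(ST,u,v,-D+.0112),q,vel=.05)
r.command_gripper(.0);s=st("grip")
if s["opening"]>.05:
    r.move_straight(plate(ST,u,v,.02),q,vel=.06);r.move_straight(plate(ST,u,v,.11),q,vel=.2);st("lift");look("w_b4")
E
```

```text
grip t18.4 [0.6137 0.1113 0.0427] open 0.0633 gf 30.0 F [ 1.9  3.4 -1.5]
lift t19.6 [0.5538 0.1061 0.1467] open 0.0634 gf 30.0 F [ 0.2  0.2 -3.7]
```

View pics/w_b4.png

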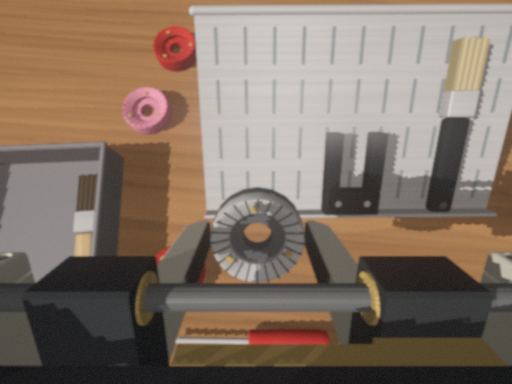

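The burr is held square, with its face at cols 210–306, rows ~197–283. I'll compute its offset in the tool frame, then place it.

Run:
```python
from h import *
np.set_printoptions(precision=4,suppress=True)
s,c=pickle.load(open("w_b4.pkl","rb"));H=np.array(c["hand_eye"]);cm=((c["fx"],c["fy"],c["cx"],c["cy"]),H[:3,:3],H[:3,3])
print(ray(cm,[[258,197],[258,283],[210,238],[306,238]],-.0303))
r.move_to([.56,-.05,.30],down(.12,.15));
p=TR(-.059,0,0);r.move_to(p+[0,0,.14],down(TR.yaw));st("above")
z=.016+.0112-D
r.move_straight(p+[0,0,z+.025],vel=.15)
hit=r.move_straight(p+[0,0,z-.004],vel=.03,until_force=6);s=st("down",hit,z);look("w_b5")
```

```text
[[ 0.0279  0.0006 -0.0303]
 [-0.0342  0.0006 -0.0303]
 [-0.0001 -0.0305 -0.0303]
 [-0.0002  0.0316 -0.0303]]
above t23.6 [ 0.4427 -0.387   0.1403] open 0.0634 gf 30.0 F [ 0.5  1.2 -3.6]
down True 0.005700000000000004 t25.3 [ 0.4413 -0.3877  0.0044] open 0.0634 gf 30.0 F [1.4 0.4 4.4]
```

View pics/w_b5.png

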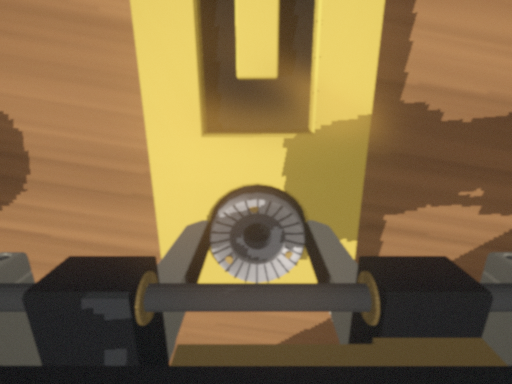

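The burr is in the nest: z is at the fully-home height, and on the rim it would be 10 mm higher. I'll release it and take the fork.

```bash
cat >> h.py <<'E'
D=.0222
E
python3 - <<'E'
from h import *
np.set_printoptions(precision=4,suppress=True)
r.command_gripper(.074);p=np.array(r.sense()["tool_pos"])
r.move_straight(p+[0,0,.03],vel=.06);r.move_straight(p+[0,0,.12],vel=.25);look("chk1");
r.move_to([.55,-.1,.26],down(.1,.3));u,v=.038,.0012
q=down(ST.yaw,T30)
r.move_to(plate(ST,u,v,.05),q);r.command_gripper(.080)
hit=r.move_straight(plate(ST,u,v,-D+.0112),q,vel=.12,until_force=10);st("down",hit)
r.command_gripper(0.);s=st("grip")
if s["opening"]>.05:
    r.move_straight(plate(ST,u,v,.01),q,vel=.06);r.move_straight(plate(ST,u,v,.11),q,vel=.25);st("lift");look("w_f1")
    c=cv2.cvtColor(cv2.imread("pics/w_f1.png"),cv2.COLOR_BGR2GRAY)
    for col in(215,220,225,230,257,285,290,295,300): print(col,c[100:260:5,col].tolist())
s,c=pickle.load(open("chk1.pkl","rb"));cm=cam(c,s);g=cv2.cvtColor(c["image"],cv2.COLOR_RGB2HSV)
m=(g[...,1]<90)&(g[...,2]>60);m[:130]=0;m[250:]=0;m[:,:190]=0;m[:,320:]=0
k=big(m)[0];pp=TR.inv(ray(cm,k,.036));print("burr in tray",pp.min(0),pp.max(0))
E
```

```text
down False t31.9 [0.626  0.0066 0.0444] open 0.0799 gf 0.0 F [-0.4  1.1 -0.2]
grip t32.4 [0.6265 0.0068 0.0452] open 0.0596 gf 30.0 F [-2.3  1.4  6.7]
lift t33.4 [0.5669 0.0017 0.1495] open 0.0596 gf 30.0 F [-0.  -0.4 -2.7]
215 [193, 192, 196, 194, 193, 196, 193, 194, 192, 193, 193, 173, 74, 72, 73, 70, 69, 66, 71, 68, 63, 65, 63, 61, 60, 56, 40, 43, 41, 40, 35, 44]
220 [193, 193, 196, 193, 193, 197, 192, 194, 193, 193, 193, 172, 71, 74, 75, 70, 71, 68, 68, 67, 63, 64, 57, 58, 60, 56, 49, 43, 40, 44, 37, 46]
225 [190, 190, 195, 193, 192, 195, 193, 194, 192, 193, 193, 173, 75, 75, 74, 66, 71, 66, 66, 65, 63, 61, 64, 59, 58, 56, 46, 43, 44, 40, 39, 44]
230 [177, 174, 176, 172, 192, 196, 191, 164, 162, 162, 161, 134, 72, 68, 69, 64, 65, 63, 63, 62, 61, 59, 57, 57, 53, 54, 39, 38, 40, 35, 37, 40]
257 [171, 170, 173, 172, 190, 193, 190, 170, 167, 167, 161, 160, 159, 192, 190, 167, 159, 160, 158, 157, 155, 187, 190, 104, 172, 140, 138, 132, 89, 38, 36, 36]
285 [174, 175, 179, 180, 189, 191, 188, 180, 181, 181, 182, 138, 75, 75, 73, 66, 66, 65, 63, 64, 59, 52, 50, 45, 45, 46, 43, 38, 40, 41, 37, 33]
290 [190, 190, 194, 192, 191, 190, 191, 188, 189, 189, 187, 143, 79, 73, 72, 67, 69, 65, 61, 63, 59, 54, 49, 49, 45, 46, 38, 36, 37, 37, 37, 35]
295 [190, 188, 192, 191, 189, 191, 190, 188, 188, 188, 187, 144, 77, 75, 70, 67, 66, 61, 63, 58, 60, 56, 49, 45, 51, 44, 43, 40, 35, 38, 36, 34]
300 [188, 188, 191, 192, 190, 189, 187, 189, 189, 189, 186, 160, 75, 74, 69, 68, 66, 64, 60, 60, 57, 54, 41, 43, 43, 45, 43, 40, 34, 39, 43, 38]
burr in tray [-0.0909 -0.0306  0.036 ] [-0.0286  0.0315  0.036 ]
```

Run:
```python
from h import *
np.set_printoptions(precision=4,suppress=True)
s,c=pickle.load(open("w_f1.pkl","rb"));H=np.array(c["hand_eye"]);cm=((c["fx"],c["fy"],c["cx"],c["cy"]),H[:3,:3],H[:3,3])
P=ray(cm,[[220,156],[295,156],[257,239.5]],-.011);print(P)
off=(P[0,0]+P[1,0])/2-.045;print("fork_mid at tool x",off, "nominal .007; inner edge says",P[2,0]+.017)
off=np.clip(off,.005,.0085)*.5+.0035
r.move_to([.56,-.08,.28],down(.12,.15))
p=TR(.0545-off,0,0);r.move_to(p+[0,0,.12],down(TR.yaw))
z=.016+.0112-D
r.move_straight(p+[0,0,z+.02],vel=.15)
hit=r.move_straight(p+[0,0,z-.004],vel=.03,until_force=6);st("down",hit,z,off);look("w_f2")
```

```text
[[ 0.05   -0.0245 -0.011 ]
 [ 0.0499  0.0251 -0.011 ]
 [-0.0113 -0.0001 -0.011 ]]
fork_mid at tool x 0.004942881989119852 nominal .007; inner edge says 0.00567679923657835
down True 0.005000000000000001 0.006 t38.8 [ 0.5475 -0.3702  0.0048] open 0.0599 gf 30.0 F [0.2 0.3 3.2]
```

The fork is down at the home height. I'll release it and take the brush.

Run:
```python
from h import *
np.set_printoptions(precision=4,suppress=True)
r.command_gripper(.072);p=np.array(r.sense()["tool_pos"])
r.move_straight(p+[0,0,.03],vel=.06);r.move_straight(p+[0,0,.14],vel=.25)
r.move_to(TR(-.06,0,.17),down(TR.yaw));look("chk2");r.command_gripper(.05)
r.move_to([.55,-.15,.26],down(.1,.3));u,v=.077,-.1000
q=down(ST.yaw,T30)
r.move_to(plate(ST,u,v,.05),q)
hit=r.move_straight(plate(ST,u,v,-D+.004),q,vel=.1,until_force=8);s=st("down",hit);print(pinv(ST,s["tool_pos"]))
r.command_gripper(0.);s=st("grip")
if s["opening"]>.015:
    r.move_straight(plate(ST,u,v,.01),q,vel=.06);r.move_straight(plate(ST,u,v,.12),q,vel=.25);st("lift")
look("w_br")
print(r.inverse_kinematics(BN(-.013,.03,.1),down(BN.yaw)),r.inverse_kinematics(BN(-.013,.03,-.012),down(BN.yaw)))
a=cv2.imread("pics/chk2.png");b=cv2.imread("pics/w_br.png");cv2.imwrite("pics/two2.png",np.vstack([a[:300],b[:300]]))
```

```text
down False t46.4 [ 0.6718 -0.0912  0.0579] open 0.0499 gf 0.0 F [-0.2  0.4  0.9]
[[ 0.0769 -0.1    -0.018 ]]
grip t46.9 [ 0.6721 -0.0914  0.0581] open 0.0234 gf 30.0 F [-2.4 -0.3  5. ]Traceback (most recent call last):
  File "<stdin>", line 12, in <module>
plant.PlanningError: the arm cannot follow that straight line within its joint ranges
```

Run:
```python
from h import *
np.set_printoptions(precision=3,suppress=True)
s=st();print(s["joint_pos"]);p=np.array(s["tool_pos"])
for d,tl in(([0,0,.1],T30),([-.03,0,.1],T30),([-.03,0,.1],.35),([0,0,.15],.2)):
    print(d,r.inverse_kinematics(p+d,down(ST.yaw,tl)))
def tr(f):
    try: f();return True
    except r.PlanningError as e: print(e)
ok=tr(lambda:r.move_straight(p+[0,0,.03],vel=.06)) 
if ok: ok=tr(lambda:r.move_straight(p+[0,0,.14],vel=.2))
s=st("lift",ok);look("w_br")
print(s["joint_pos"])
print(r.inverse_kinematics(BN(-.013,.03,.1),down(BN.yaw)),r.inverse_kinematics(BN(-.013,.03,-.012),down(BN.yaw)))
a=cv2.imread("pics/chk2.png");b=cv2.imread("pics/w_br.png");cv2.imwrite("pics/two2.png",np.vstack([a[:300],b[:300]]))
```

```text
t47.5 [ 0.658 -0.092  0.082] open 0.0242 gf 30.0 F [-0.4  0.4 -0.7]
[ 0.373  0.613 -0.38   2.246  2.618  0.237  2.31 ]
[0, 0, 0.1] None
[-0.03, 0, 0.1] None
[-0.03, 0, 0.1] [-0.042  0.401  0.18   2.121 -0.461  0.31  -0.958]
[0, 0, 0.15] [-0.426  0.494  0.741  1.905 -0.587  0.745 -0.852]
the arm cannot follow that straight line within its joint ranges
lift None t48.2 [ 0.658 -0.092  0.113] open 0.0235 gf 30.0 F [ 0.2 -0.5 -1.4]
[ 0.347  0.551 -0.338  2.231  2.589  0.158  2.325]
[-1.411  0.898  1.109  1.938 -0.992  0.99  -1.26 ] [-1.233  0.904  0.727  1.979 -1.001  0.669 -1.288]
```

View pics/two2.png

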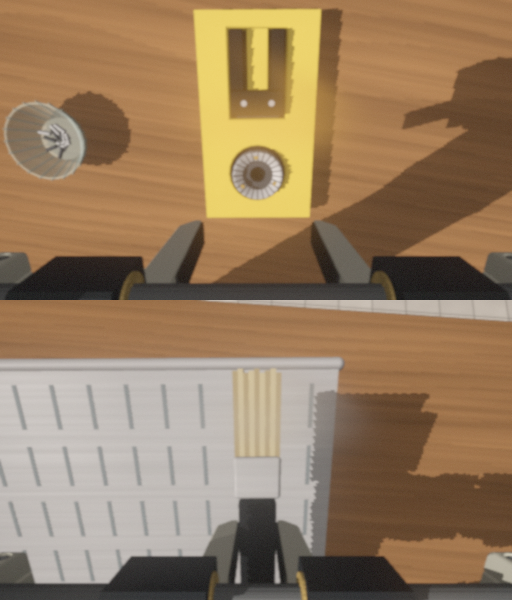

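The tray view shows the burr seated at (257,173) and the fork in the U nest, with its cross-piece dots at (243,103) and (271,103). The lower view shows the brush held straight over the plate. I'll back off toward the robot for joint room, then swing over the bin.

Run:
```python
from h import *
np.set_printoptions(precision=3,suppress=True)
q=down(ST.yaw,T30);p=np.array(r.sense()["tool_pos"])
for tgt in([.54,-.06,.17],[.56,-.07,.16],[.54,-.03,.15]):
    try: r.move_straight(tgt,q,vel=.2);print(tgt);break
    except r.PlanningError as e: print(e)
s=st();j0=np.array(s["joint_pos"]);print(j0)
for z in(.2,-.012):
    for k,x in((0,-.013),(np.pi,.013)):
        print(z,k,r.inverse_kinematics(BN(x,.03,z),down(BN.yaw+k)))
```

```text
[0.54, -0.06, 0.17]
t49.1 [ 0.541 -0.06   0.17 ] open 0.0240 gf 30.0 F [0.3 0.1 0.5]
[ 0.379  0.345 -0.42   2.434  2.558  0.161  2.272]
0.2 0 [-1.435  0.734  1.115  1.854 -0.762  1.058 -1.454]
0.2 3.141592653589793 [-0.95   0.521  0.275  1.777 -0.178  0.868  1.103]
-0.012 0 [-1.233  0.904  0.727  1.979 -1.001  0.669 -1.288]
-0.012 3.141592653589793 [-0.798  0.777  0.045  1.9   -0.07   0.466  0.994]
```

Run:
```python
from h import *
q=down(BN.yaw+np.pi);x=.013
r.move_to([.48,.08,.28],q);st("way")
r.move_to(BN(x,.03,.12),q);s=st("above")
r.move_straight(BN(x,.03,.02),q,vel=.15)
hit=r.move_straight(BN(x,.03,-.02),q,vel=.04,until_force=4);st("down",hit)
look("w_bin");s=r.capture("top");pickle.dump(s,open("top1.pkl","wb"));cv2.imwrite("pics/top1.png",s["image"][:,:,::-1])
```

```text
way t51.3 [0.4799 0.0795 0.2797] open 0.0235 gf 30.0 F [-0.2  0.6 -1.3]
above t52.7 [0.5096 0.4114 0.1209] open 0.0233 gf 30.0 F [-0.1  0.1 -0.8]
down True t54.3 [ 0.5081  0.4129 -0.0144] open 0.0238 gf 30.0 F [-0.7  0.2  3.4]
```

Contact came at the expected floor height (−14 mm), so the brush is lying on the bin floor. I'll release, clear, check numerically and hand in.

Run:
```python
from h import *
np.set_printoptions(precision=3,suppress=True)
r.command_gripper(.045);p=np.array(r.sense()["tool_pos"])
r.move_straight(p+[0,0,.03],vel=.06);r.move_straight(p+[-.06,0,.22],vel=.25);st("clear")
look("fin");s,c=pickle.load(open("fin.pkl","rb"));cm=cam(c,s);g=cv2.cvtColor(c["image"],cv2.COLOR_RGB2HSV)
m=cv2.inRange(g,(10,40,130),(30,160,255))
for k in big(m,4):
    q=BN.inv(ray(cm,k,.014));print("pale blob",cv2.contourArea(k),q.min(0)[:2],q.max(0)[:2])
print(r.finish_job())
```

```text
clear t56.6 [0.447 0.412 0.204] open 0.0451 gf 0.0 F [ 0.1 -0.3  0.1]
pale blob 71554.5 [-0.252 -0.357] [0.104 0.354]
pale blob 10521.5 [ 0.204 -0.189] [0.324 0.421]
pale blob 1239.5 [-0.077 -0.086] [ 0.029 -0.056]
pale blob 1229.0 [0.088 0.305] [0.148 0.404]
the job is handed in; nothing more can be done
None
```

I handed the job in at about 57 s, but the result wasn't reported back: the burr carrier and fork sit fully home in their tray nests (seen in a wrist picture), and the brush was set down in the grey bin, where contact came at floor height (my last image check didn't pick it out); I never moved the gripper near the dish or screwdriver, but I didn't measure them again at the end.

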